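Centre the tin on the print stand

ROBOT

A 6-joint arm with a two-finger parallel gripper is mounted at the origin on a cart in front of the work surface, level with it; the furniture and walls round the work are solid. World frame = base frame: x ahead of the robot, y to its left, z up, the work surface at z = 0. Lengths are in m, angles in degrees, forces in N, time in s.
With the tool pointing down it reaches from about 0.375 to 0.9 m from the base axis. Payload 3.1 kg.
Tool frame: the origin (TCP) lies at the very end of the fingers, on their centre line; the grasp point (between the pads) lies 19 mm behind it (env.grip_depth is the z of the grasp point in the tool frame, in m); z points along the fingers, y is the direction in which the jaws open and shut (so a half turn about z gives the same grasp; the last joint's range is limited). The gripper opens to 85 mm and grips with 20 to 120 N. Pads are 22 mm wide; open, the fingers measure 114 mm over their backs; the gripper's body (76 mm by 85 mm) begins 54 mm behind the grasp point. The pads swing forward as they close: fully open they stand 13 mm farther back than shut.
Start: joints at [-84.54, 30.224, 82.088, -0, 67.689, -10.227], TCP at [0.169, -0.602, 0.231] pointing down, gripper open.
Joint ranges: [-176.69, 176.69], [-43.24, 126.21], [12.49, 139.97], [-82, 262], [0, 151.66], [-163.58, 163.58]. Speed limits (degrees/s): [159.86, 159.86, 180, 180, 180, 180].

INTERFACE

Orientations are given as a 3x3 rotation matrix whose columns are the frame's x, y, z axes.
In Python, from station import env, fingers, solver, viewer, look_for, silhouettes, spot_point, sensors gives the robot as it stands. The module is installed in compiled form; this text tells all that it offers. Calls block until the motion is done:
- env.move_to(position, orientation): joint-space move of the TCP to a pose.
- env.move_l(position, ori=None, feed=0.15, max_force=None): straight line of the TCP; ori=None keeps the orientation; feed is the mean speed in m/s. With max_force (N) it stops when the force on the tool has changed by that much, and returns True; else False.
- env.goto_joints(angles): joint-space move.
- fingers.gripper_open() and fingers.grab(effort=None): open the fingers fully, or close them until they stop; effort is the grip in N (None keeps the last).
- env.sleep(seconds).
- solver.solve_ik(position, orientation): joint angles nearest the present ones, or None.
- viewer.get_image(name): name is "side" or "top" or "wrist"; returns the picture (384x512x3 uint8, red, green, blue); there is no depth.
- viewer.camera_model(name): a dict with "vfov" (degrees; the focal length in pixels is half the picture's height over the tangent of half this angle, whatever the lens; pixels are square), "cx", "cy" (the principal point, pixels), "T" (4x4, takes a point from camera to world coordinates); the wrist camera has in their place "tool_from_camera" (4x4, takes a point from camera to tool coordinates, whose origin is the TCP and whose axes are the flange's). Camera axes: x right, y up, looking along -z (the intrinsics and any distortion apply to the point x, -y, -z); pixel columns grow to the right and rows downward; lengths in m; the calibration is good to about 2 mm. The wrist camera is an equidistant fisheye: a pixel r from the principal point sees the ray r / f radians off the axis. A picture is of the moment at which its call begins: read the wrist's pose just before it. camera_model takes no time and is no camera call.
A pose or a line that the arm cannot do raises env.IKError and nothing moves.
- env.close_job(): hands the job in, once; it reports no verdict.
Trained networks look in the newest picture that a camera, given by its name, has taken for a name from the list of things; names that differ only in an ending like _2 or _b are one class to them, and where a whole thing is asked for, a point or a joint stands for the part that bears it (a point fixed in the world has none). Each returns a list of dicts, best first, with "p" (0 to 1); they miss things now and then, are a little off and sometimes report something else, mostly with a low value. They report only what shows in the picture. A call takes as long as a camera call. They do not tell look-alikes from the thing itself.
- look_for(name, camera): "point" ([column, row] in pixels, amid what is visible of it).
- silhouettes(name, camera): "mask" (384x512 bool, what is visible of it) and "point" ([column, row] in pixels, amid what is visible of it).
- spot_point(name, camera): "point" ([column, row] in pixels: a listed point, or the origin of a listed thing).
Readings, each from a call of its own:
- sensors.current_time_s(): time.
- sensors.current_q(): joint angles.
- sensors.current_dq(): joint speeds.
- sensors.current_joint_torque(): joint torques, N m.
- sensors.current_tcp_pos(): TCP position.
- sensors.current_ee_rot(): TCP orientation.
- sensors.current_wrist_force(): force on the tool from outside, world axes, zero at the start.
- sensors.current_torque(): the same for the moment, N m.
- sensors.current_opening(): finger opening in m.
Only numpy, scipy, OpenCV 4.12 (cv2) and the standard library are available. Lean on these libraries where they do the work, as an engineer would, in place of code of your own. Each camera call takes 0.05 s, during which the arm holds its last target. There are 200 camera calls.

TASK

Set the flat tin gently on the small raised pan of the print stand, lid up. Slide it back across the pan until it presses against the two buttons of the back stop, then sideways until it presses against the single button of the side stop: each time lean on it a moment, firmly enough to be sure it seats but gently. Leave the tin lying square on the pan with no edge overhanging, and do not disturb the bottle, stapler, tape measure or cup.

Things in the scene. Friction and masses are not known exactly. Their poses are not given: they have to be found in the camera images.
- tin: Flat rectangular red tin with a shut (fixed) lid. Lid 61 (x) x 96 (y) mm; the body below it is 1 to 2 mm smaller all round; 22 mm high, lid rim from 18 to 22 mm. Weighs 0.14 to 0.28 kg. Origin: centre of its underside; z up, y along its long side. Starts on the desk; may be gripped across the 61 mm width.
- print_stand: Fixed low jig: grey foot plate (8 mm thick, from -57 to 93 mm in x, -109 to 81 mm in y of its origin) carrying the raised pan and two stops. Place and yaw vary. Origin on the desk under the pan's centre; z up, x towards the back stop, y along the pan's long side, away from the side stop (side stop at -y).
- pan_center (a point): Centre of the pan's flat top, 30 mm above the desk, axes as the stand's. The pan is a bare aluminium plate 83 (x) x 117 (y) x 8 mm with no rim. The tin is to lie with its long side along y.
- back_guide: Fixed guide of the back stop, origin 62 mm from pan centre along stand +x, x away from the pan. A clamped, rigid slide in it bears two rubber buttons (15 mm wide, at y = -33 and 33 mm, centred 14 mm above pan top) facing the pan, on 14 mm wide posts 31 mm behind the faces, 27 mm above pan top. Button faces: 31 mm from pan centre, give or take up to 6 mm as last set, not measured: feel for it.
- side_guide: Fixed guide of the side stop, origin 80 mm from pan centre along stand -y, its x away from the pan (stand -y). Built like the back stop but with a single rubber button in the middle (stand x = 0), same height and also rigid; post 32 mm behind its face. Button face: 48 mm from pan centre, give or take up to 6 mm as last set, not measured: feel for it.
- parts_cabinet: Fixed steel cabinet with three small drawers (not used) at the back of the desk, 181 (x) x 185 (y) x 190 mm high, origin under its centre. It stands behind and between the tin's place and the stand, so carry the tin round its front or over it.
- bottle: Bystander: small white bottle with black cap and band, 39 mm across, 90 mm high, origin under its centre. Leave alone.
- stapler: Bystander: desk stapler, 30 (x) x 136 (y) x 49 mm high, origin under its centre. Leave alone.
- tape_measure: Bystander: pocket tape measure, 62 x 73 x 35 mm high, origin under its centre. Leave alone.
- cup: Bystander: round dark tool cup, 78 mm across, 96 mm high, origin under its centre. Leave alone.
There are look-alikes about, which are no part of the job. Leave any orange or pink look-alike of the tin alone.

How it is judged (in metres and radians):
On the way, in this order (a step that is already met when the one before it is completed fails the run):
1. the tin stands flat on the pan (x of tin in the frame of pan_center between -0.03 and 0.03 m and y of tin in the frame of pan_center between -0.03 and 0.03 m and z of tin in the frame of pan_center between -0.004 and 0.004 m and angle between tin's own z axis and vertical below 0.06 rad), for 0.1 s.
2. lying on the pan, it presses against the back stop with more than 3 N (all of step 1 and contact force between tin and back_guide above 3 N), for 0.2 s.
3. lying on the pan, it presses against the side stop with more than 3 N (all of step 1 and contact force between tin and side_guide above 3 N), for 0.2 s.
At the end, for the whole second after the job is handed in: The tin lies flat and still on the pan, lid up, its centre within 8 mm of the pan's centre along each pan axis and its long side within 0.04 rad of the pan's (so no edge overhangs) (x of tin in the frame of pan_center between -0.008 and 0.008 m and y of tin in the frame of pan_center between -0.008 and 0.008 m and z of tin in the frame of pan_center between -0.004 and 0.004 m and angle between tin's own z axis and vertical below 0.06 rad and angle between the y axis of tin and the y axis of pan_center, either way round below 0.04 rad and linear speed of tin below 0.01 m/s); the robot touches nothing.
It fails at once if the tin is pressed against the back or the side stop with more than 20 N (contact force between tin and back_guide above 20 N or contact force between tin and side_guide above 20 N).
It fails at once if the tin is banged down or pressed on the stand with more than 40 N (contact force between tin and print_stand above 40 N).
It fails at once if a bystander is moved more than 15 mm (distance of any of bottle, stapler, tape_measure, cup from where it was at the start of the episode above 0.015 m).
It also fails if it takes over 72 s, if anything falls off the work surface, if the arm or the gripper's body presses on something with over 40 N, if the wrist force passes 120 N, or if a joint passes its speed limit or range.

## Working session

There is one attempt and no reset: what is moved stays moved. The work goes in short steps, each a Python script; the robot and the scene stay as the last script left them, time stands still between calls to the robot, and variables do not carry over. Pictures are saved under pics/ and viewed, about 8 in all and at most 12, crops included, and the job is handed in when it is done.

```bash
mkdir -p pics; cat > h.py <<'E'
import numpy as np, cv2
from station import env, fingers, solver, viewer, look_for, silhouettes, spot_point, sensors
def snap(n,f=None):
    im=viewer.get_image(n)
    if f: cv2.imwrite('pics/'+f,im[:,:,::-1])
    return im
def ray(n,p,pose=None):
    m=viewer.camera_model(n); f=192/np.tan(np.radians(m['vfov']/2))
    u=(p[0]-m['cx'])/f; v=(p[1]-m['cy'])/f
    if n=='wrist':
        r=np.hypot(u,v); s=np.sin(r)/r if r>1e-9 else 1
        d=np.array([u*s,-v*s,-np.cos(r)]); T=pose@m['tool_from_camera']
    else:
        d=np.array([u,-v,-1.]); T=np.array(m['T'])
    T=np.array(T); return T[:3,3],T[:3,:3]@d
def onz(n,p,z,pose=None):
    o,d=ray(n,p,pose); return o+d*(z-o[2])/d[2]
def pose():
    T=np.eye(4);T[:3,:3]=sensors.current_ee_rot();T[:3,3]=sensors.current_tcp_pos();return T
E
python3 - <<'E'
from h import *
a=snap('top','t0.png');b=snap('side','s0.png')
print(viewer.camera_model('top'))
print(viewer.camera_model('side')['T'])
cv2.imwrite('pics/w0.png',snap('wrist')[:,:,::-1])
for n in ['tin','print_stand','pan_center','back_guide','side_guide','parts_cabinet','bottle','stapler','tape_measure','cup']:
  for c in ['top','side']:
    try: r=[(np.round(x['point'],1).tolist(),round(x['p'],2)) for x in spot_point(n,c)]
    except Exception as e: r=e
    z=.03 if 'pan' in n else 0
    print(n,c,r,[np.round(onz(c,x[0],z)[:2],3).tolist() for x in r] if isinstance(r,list) else '')
print(sensors.current_time_s(), env.grip_depth)
E
```

```text
{'vfov': 42.70784869747417, 'cx': 261.7372915862172, 'cy': 190.39280197731833, 'T': array([[-0.02550007,  0.98771236, -0.1541883 ,  0.30929139],
       [-0.99945728, -0.02840701, -0.01667911, -0.02858128],
       [-0.02085419,  0.1536793 ,  0.98790069,  1.57961196],
       [ 0.        ,  0.        ,  0.        ,  1.        ]])}
[[ 0.98898794  0.06105118 -0.13481695  0.33596907]
 [-0.14728147  0.49542125 -0.8560759  -1.30598425]
 [ 0.01452674  0.86650478  0.49895735  0.81892622]
 [ 0.          0.          0.          1.        ]]
tin top [([233.8, 201.2], 0.84), ([186.7, 211.2], 0.76), ([142.9, 219.0], 0.55)] [[0.523, 0.09], [0.495, 0.243], [0.473, 0.386]]
tin side [([227.5, 165.8], 0.66), ([236.4, 181.6], 0.46)] [[0.476, 0.411], [0.5, 0.248]]
print_stand top [] []
print_stand side [([259.3, 233.1], 0.66)] [[0.537, -0.15]]
pan_center top [([305.2, 194.2], 0.96)] [[0.535, -0.14]]
pan_center side [([257.6, 223.9], 0.89)] [[0.533, -0.136]]
back_guide top [([306.2, 174.7], 0.76)] [[0.604, -0.148]]
back_guide side [] []
side_guide top [([330.2, 194.7], 0.48)] [[0.535, -0.223]]
side_guide side [([260.5, 243.0], 0.45)] [[0.532, -0.208]]
parts_cabinet top [] []
parts_cabinet side [] []
bottle top [([371.4, 154.4], 0.65)] [[0.665, -0.364]]
bottle side [([310.6, 267.7], 0.69)] [[0.667, -0.356]]
stapler top [([268.6, 238.7], 0.88)] [[0.399, -0.02]]
stapler side [([218.2, 217.2], 0.54)] [[0.401, -0.029]]
tape_measure top [([394.9, 229.9], 0.86)] [[0.416, -0.424]]
tape_measure side [([230.7, 293.0], 0.67)] [[0.409, -0.435]]
cup top [([174.9, 149.4], 0.82)] [[0.701, 0.282]]
cup side [([235.9, 180.1], 0.31)] [[0.499, 0.262]]
1.15 -0.0187
```

View pics/t0.png

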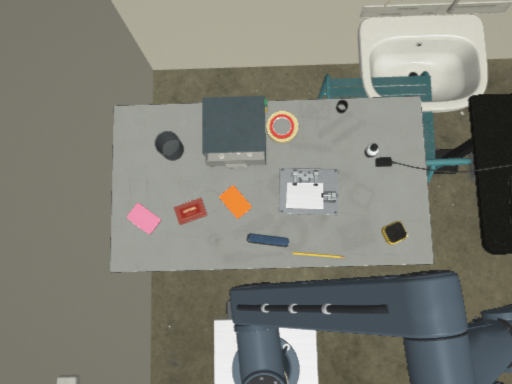

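View pics/s0.png

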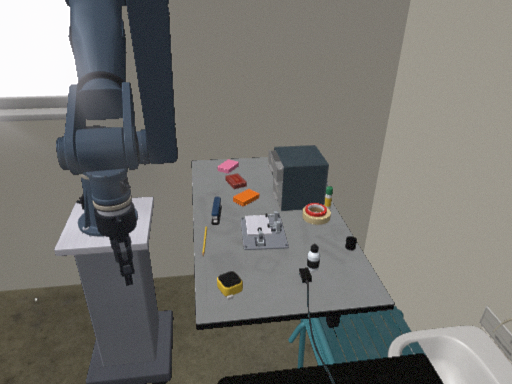

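The top view shows the red tin at about (190,211), its orange and pink look-alikes at (235,201) and (143,219), and the stand at about (307,193). The back stop faces the cabinet side (+x). Next I'll take closer wrist views of the stand and the tin.

```bash
cat >> h.py <<'E'
def down(a):  # tool down, jaw (y) axis at world angle a (rad)
    y=np.array([np.cos(a),np.sin(a),0]); z=np.array([0,0,-1.]); return np.c_[np.cross(y,z),y,z]
E
python3 - <<'E'
from h import *
print(viewer.camera_model('wrist'))
print(sensors.current_ee_rot().round(2))
for a in (0,np.pi):
    for p in ([.50,-.14,.33],[.46,.24,.30]): 
        q=solver.solve_ik(p,down(a)); print(a,p,q if q is None else np.round(q,0))
E
```

```text
{'vfov': 65.70646984690485, 'cx': 253.89792554963782, 'cy': 189.48393508946918, 'tool_from_camera': array([[ 1.17868331e-03,  9.65059404e-01,  2.62028543e-01,
         6.65608652e-02],
       [ 9.99999063e-01, -9.55181513e-04, -9.80333313e-04,
        -3.89527295e-04],
       [-6.95795063e-04,  2.62029453e-01, -9.65059626e-01,
        -1.42477170e-01],
       [ 0.00000000e+00,  0.00000000e+00,  0.00000000e+00,
         1.00000000e+00]])}
[[ 0.96  0.27  0.  ]
 [ 0.27 -0.96 -0.  ]
 [ 0.    0.   -1.  ]]
0 [0.5, -0.14, 0.33] [-28.  16.  90.  -0.  75. -28.]
0 [0.46, 0.24, 0.3] [15. 17. 92. -0. 70. 15.]
3.141592653589793 [0.5, -0.14, 0.33] [-28.  16.  90.  -0.  75. 152.]
3.141592653589793 [0.46, 0.24, 0.3] None
```

```bash
python3 - <<'E'
from h import *
def obs(p,f,names):
    env.move_to(p,down(0)); P=pose(); im=snap('wrist',f)
    np.save('pics/'+f[:-4]+'_pose.npy',P)
    for n,z in names:
        for x in spot_point(n,'wrist'): print(f,n,np.round(x['point'],1),round(x['p'],2),onz('wrist',x['point'],z,P)[:2].round(4))
    return im,P
obs([.53,-.09,.27],'wstand.png',[('pan_center',.03),('back_guide',.03),('side_guide',.03),('print_stand',0)])
obs([.49,.27,.25],'wtin.png',[('tin',0)])
for x in silhouettes('tin','wrist'):
    ys,xs=np.nonzero(x['mask']); P=np.load('pics/wtin_pose.npy')
    w=np.array([onz('wrist',p,.022,P)[:2] for p in zip(xs,ys)],dtype=np.float32)
    print(x['p'],x['point'],cv2.minAreaRect(w))
print(sensors.current_time_s())
a=cv2.imread('pics/wstand.png');b=cv2.imread('pics/wtin.png')
cv2.imwrite('pics/w2.png',cv2.resize(np.vstack([a,b]),(800,1200))[:, :]) 
cv2.imwrite('pics/w2.png',np.hstack([cv2.resize(a,(512,384)),b[:, 112:400]]))
E
```

```text
wstand.png pan_center [254.2 197.9] 0.67 [ 0.5309 -0.1402]
wstand.png back_guide [297.8 196.6] 0.87 [ 0.5898 -0.1385]
wstand.png side_guide [253.5 242.6] 0.73 [ 0.5299 -0.2065]
wstand.png print_stand [252.2 190.9] 0.78 [ 0.5281 -0.1388]
wtin.png tin [242.8  76.8] 0.93 [0.4768 0.3803]
wtin.png tin [271.8 281.2] 0.91 [0.519  0.0813]
wtin.png tin [258.8 193.1] 0.78 [0.4979 0.2236]Traceback (most recent call last):
  File "<stdin>", line 12, in <module>
  File "h.py", line 17, in onz
    o,d=ray(n,p,pose); return o+d*(z-o[2])/d[2]
        ~~~^^^^^^^^^^
  File "h.py", line 8, in ray
    m=viewer.camera_model(n); f=192/np.tan(np.radians(m['vfov']/2))
ValueError: time passes only in moves, steps and waits
```

```bash
python3 - <<'E'
s=open('h.py').read()
s=s.replace("def ray(","CM={c:viewer.camera_model(c) for c in ('top','side','wrist')}\ndef ray(").replace("m=viewer.camera_model(n);","m=CM[n];")
open('h.py','w').write(s)
E
python3 - <<'E'
from h import *
a=cv2.imread('pics/wstand.png');b=cv2.imread('pics/wtin.png')
P=np.load('pics/wtin_pose.npy')
for x in silhouettes('tin','wrist'):
    ys,xs=np.nonzero(x['mask'])
    w=np.array([onz('wrist',p,.022,P)[:2] for p in zip(xs,ys)],dtype=np.float32)
    print(x['p'],x['point'],cv2.minAreaRect(w), b[ys,xs].mean(0).round())
P=np.load('pics/wstand_pose.npy')
print(sensors.current_time_s())
cv2.imwrite('pics/w2.png',np.hstack([a[60:330,120:400].repeat(2,0).repeat(2,1)[:540], cv2.resize(b[:,200:320],(168,540))]))
E
```

```text
0.93 [237.8, 77.9] ((0.4735884666442871, 0.3791574239730835), (0.0970284640789032, 0.06255584955215454), 53.63596725463867) [206. 173. 242.]
0.72 [272.7, 282.7] ((0.5174074172973633, 0.0882546678185463), (0.09993036091327667, 0.07006411254405975), 38.742740631103516) [ 71. 144. 232.]
0.69 [259.4, 192.7] ((0.4927900731563568, 0.22879214584827423), (0.06392190605401993, 0.09993614256381989), 18.305606842041016) [ 86.  98. 178.]
5.2
```

View pics/w2.png

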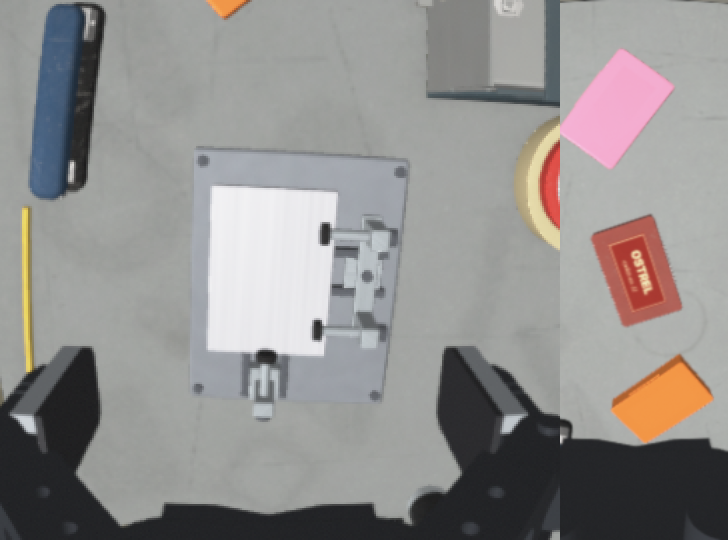

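```bash
python3 - <<'E'
from h import *
im=cv2.imread('pics/wstand.png');P=np.load('pics/wstand_pose.npy')
m=(im.min(2)>205).astype(np.uint8)
_,l,st,_=cv2.connectedComponentsWithStats(m)
k=l[60+270//2,120+270//2]; print(k,st[k])
ys,xs=np.nonzero(l==k)
w=np.array([onz('wrist',p,.03,P)[:2] for p in zip(xs,ys)],dtype=np.float32)
print(cv2.minAreaRect(w))
# edge line fits: extreme row-wise / column-wise
for ax,ex in ((0,'min'),(1,'max'),(0,'max'),(1,'min')):
    o=1-ax; lo,hi=np.percentile(w[:,o],[12,88]); bins=np.arange(lo,hi,.003)
    pts=[]
    for b in bins:
        s=w[(w[:,o]>=b)&(w[:,o]<b+.003)]
        pts.append(s[getattr(s[:,ax],'arg'+ex)()])
    pts=np.array(pts); f=cv2.fitLine(pts.astype(np.float32),cv2.DIST_HUBER,0,.001,.001).ravel(); print(ax,ex,f.round(4),np.degrees(np.arctan2(f[1],f[0])))
for a in (18.3,0):
  for p in ([.493,.229,.15],[.493,.229,.0],[.53,-.14,.03]): print(a,p,solver.solve_ik(p,down(np.radians(a))) is not None)
E
```

```text
12 [ 224  153   65   85 4835]
((0.5311810374259949, -0.1386178880929947), (0.1161750927567482, 0.08217812329530716), 86.9660415649414)
0 min [ 0.0481  0.9988  0.4906 -0.1411] 87.24311
1 max [ 0.9983 -0.0576  0.5312 -0.0811] -3.3001728
0 max [ 0.0574  0.9984  0.5719 -0.1347] 86.7099
1 min [ 0.9985 -0.0545  0.5325 -0.1958] -3.1254187
18.3 [0.493, 0.229, 0.15] True
18.3 [0.493, 0.229, 0.0] True
18.3 [0.53, -0.14, 0.03] True
0 [0.493, 0.229, 0.15] True
0 [0.493, 0.229, 0.0] True
0 [0.53, -0.14, 0.03] True
```

```bash
cat >> h.py <<'E'
C=np.array([.5312,-.1386]); YAW=np.radians(-3.1)
def st(x,y,z): c,s=np.cos(YAW),np.sin(YAW); return np.array([C[0]+c*x-s*y,C[1]+s*x+c*y,z])
def in_st(p): d=np.array(p[:2])-C; c,s=np.cos(YAW),np.sin(YAW); return np.array([c*d[0]+s*d[1],-s*d[0]+c*d[1]])
F=lambda: np.round(sensors.current_wrist_force(),1)
E
python3 - <<'E'
from h import *
R=down(np.radians(18.3)); t=[.4928,.2288]
env.move_to([*t,.09],R)
print(env.move_l([*t,.003],feed=.08,max_force=8),sensors.current_tcp_pos(),F())
fingers.grab(40); print('open',sensors.current_opening(),F())
print(env.move_l([*t,.03],feed=.05),F(),sensors.current_opening())
env.move_l([*t,.23],feed=.25); print(F())
env.move_l([*st(-14,0,0)[:2]*0+st(-.014,.014,0)[:2],.23],down(YAW),feed=.25)
print(sensors.current_opening(),F(),sensors.current_time_s())
snap('wrist','carry.png')
E
```

```text
False [0.49315807 0.2288818  0.0034373 ] [ 0.2 -0.6  0.1]
open 0.059407573231418404 [-1.1 -0.3  6.4]
False [-1.   0.4 -1.4] 0.05935414915870268
[ 0.2 -0.1 -1.3]
0.059582382375171515 [-0.6 -0.3 -1. ] 10.7
```

View pics/carry.png

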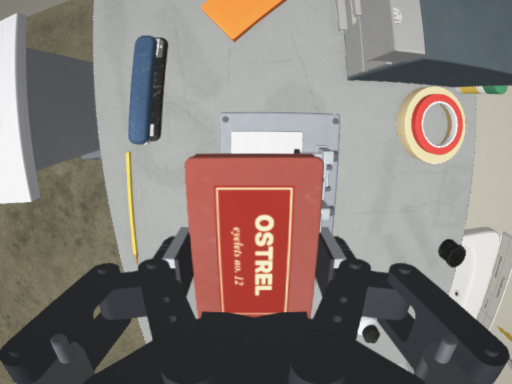

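The tin hangs square in the jaws with its lid up. Its far edge is at row 155 between columns 188 and 322. I'll compute the offset along the tin and then place it.

```bash
python3 - <<'E'
from h import *
P=pose(); R=P[:3,:3]
e=[onz('wrist',p,P[2,3]+.019,P)-P[:3,3] for p in ([190,155],[320,154.5],[193,230],[319,230])]
for v in e: print((R.T@v).round(4))
off=(R.T@((e[0]+e[1])/2))[0]-.048; print('tin centre along tool x',off)
off=float(np.clip(off,-.015,.015))
p=st(-.014,.014-off,0)
env.move_l([*p[:2],.06],feed=.2); f0=F()
hit=env.move_l([*p[:2],.025],feed=.015,max_force=4)
print(hit,sensors.current_tcp_pos(),f0,F(),in_st(sensors.current_tcp_pos()),sensors.current_time_s())
E
```

```text
[ 0.0483 -0.027  -0.019 ]
[ 0.0486  0.0283 -0.019 ]
[ 0.0139 -0.0276 -0.019 ]
[ 0.014  0.03  -0.019]
tin centre along tool x 0.00046901834756054445
True [ 0.51793638 -0.12432644  0.03391865] [ 1.5  0.3 -0.7] [ 0.4 -0.   4.2] [-0.0140161   0.01353539] 13.3333
```

```bash
python3 - <<'E'
from h import *
fingers.gripper_open(); p=sensors.current_tcp_pos(); print(F())
env.move_l([p[0],p[1],.15],feed=.1)
fingers.grab(30)
q=st(-.014,.07,.24); env.move_l(q,feed=.25)
P=pose();im=snap('wrist','placed.png')
for x in silhouettes('tin','wrist'):
    ys,xs=np.nonzero(x['mask'])
    w=np.array([onz('wrist',p,.052,P)[:2] for p in zip(xs,ys)],dtype=np.float32)
    r=cv2.minAreaRect(w); print(x['p'],r,in_st(r[0]),im[ys,xs].mean(0).round())
print(sensors.current_opening(),F(),sensors.current_time_s())
E
```

```text
[ 0.1 -0.2  0.1]
0.84 ((0.5190368890762329, -0.1104467362165451), (0.07295064628124237, 0.06190570816397667), 87.0285415649414) [-0.01366781  0.0274543 ] [185. 101.  88.]
0.72 ((0.5191435813903809, 0.07656027376651764), (0.0882946029305458, 0.05888890102505684), 38.93000793457031) [-0.02367439  0.21419343] [242. 165.  83.]
-0.00036190986260234296 [-0.8 -1.4 -0.1] 16.475
```

View pics/placed.png

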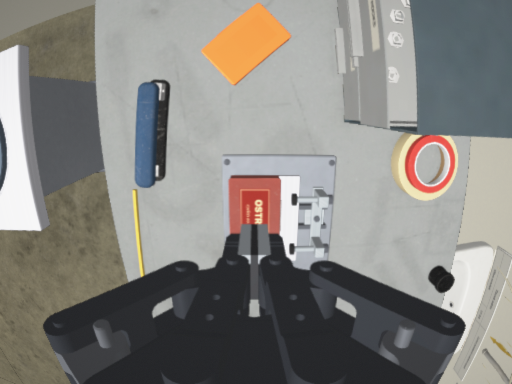

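```bash
python3 - <<'E'
from h import *
env.move_l(st(-.09,.008,.15),feed=.25)
env.move_l(st(-.09,.008,.036),feed=.1); print(F(),sensors.current_tcp_pos())
f0=sensors.current_wrist_force()
h=env.move_l(st(-.025,.008,.036),feed=.01,max_force=6)
print(h,in_st(sensors.current_tcp_pos()),F(),F()-f0)
for i in range(5): env.sleep(.1); print(F()-f0)
print(in_st(sensors.current_tcp_pos()),sensors.current_time_s())
snap('side','push1.png')
E
```

```text
[-0.2 -0.7  0.4] [ 0.44213733 -0.12589744  0.03644716]
True [-0.04489034  0.00862961] [ 0.  -0.4 -0.2] [ 0.18815557  0.33665097 -0.64110284]
[-0.61184443  0.63665097 -1.04110284]
[ 0.08815557  0.13665097 -0.84110284]
[-1.01184443  0.43665097 -0.24110284]
[-0.01184443  0.73665097 -1.04110284]
[0.68815557 0.23665097 0.05889716]
[-0.04575592  0.00893382] 23.1083
```

```bash
python3 - <<'E'
from h import *
f0=sensors.current_wrist_force(); x=in_st(sensors.current_tcp_pos())[0]
u=st(1,0,0)-st(0,0,0)
for i in range(14):
    x+=.0004
    env.move_l(st(x,.0085,.036),feed=.01)
    f=np.mean([sensors.current_wrist_force() for _ in range(1)],0); env.sleep(.05)
    g=sensors.current_wrist_force(); a=((f+g)/2-f0)@u
    print(round(x,4),round(a,1),in_st(sensors.current_tcp_pos()).round(4))
    if abs(a)>6.5: break
v=[]
for _ in range(8): env.sleep(.1); v.append(round((sensors.current_wrist_force()-f0)@u,1))
print(v,sensors.current_time_s())
E
```

```text
-0.0453 -0.7 [-0.0453  0.0085]
-0.0449 -0.8 [-0.0449  0.0085]
-0.0445 -1.4 [-0.0447  0.0086]
-0.0441 -1.9 [-0.0446  0.0086]
-0.0437 -4.6 [-0.0446  0.0087]
-0.0433 -5.7 [-0.0445  0.0087]
-0.0429 -6.9 [-0.0445  0.0088]
[np.float64(-6.0), np.float64(-6.8), np.float64(-6.9), np.float64(-6.4), np.float64(-6.5), np.float64(-7.2), np.float64(-6.5), np.float64(-7.2)] 26.0583
```

```bash
python3 - <<'E'
from h import *
env.move_l(st(-.075,.0085,.036),feed=.05); env.move_l(st(-.075,.0085,.10),feed=.15)
env.move_l(st(0.0,.097,.10),feed=.2); env.move_l(st(0.0,.097,.036),feed=.1)
f0=sensors.current_wrist_force()
h=env.move_l(st(0.0,.035,.036),feed=.01,max_force=6)
env.sleep(.1);y=in_st(sensors.current_tcp_pos())[1]; print(h,y,F()-f0,sensors.current_time_s())
u=st(0,-1,0)-st(0,0,0); f0=sensors.current_wrist_force()
if h and y<.075:
  for i in range(16):
    y-=.0004
    env.move_l(st(0,y,.036),feed=.01)
    f=sensors.current_wrist_force(); env.sleep(.05)
    a=((f+sensors.current_wrist_force())/2-f0)@u
    print(round(y,4),round(a,1),in_st(sensors.current_tcp_pos()).round(4))
    if abs(a)>6.5: break
  v=[]
  for _ in range(6): env.sleep(.1); v.append(float(round((sensors.current_wrist_force()-f0)@u,1)))
  print(v,sensors.current_time_s())
E
```

```text
True 0.05456296132341288 [ 0.52369745  0.73390669 -0.2728533 ] 32.9333
0.0542 -1.6 [-0.0005  0.0545]
0.0538 -4.0 [-0.0005  0.0543]
0.0534 -5.8 [-0.0006  0.0543]
0.053 -6.8 [-0.0008  0.0542]
[-6.9, -6.5, -6.8, -7.2, -6.9, -7.4] 34.7667
```

```bash
python3 - <<'E'
from h import *
env.move_l(st(0,.085,.036),feed=.05); env.move_l(st(0,.085,.15),feed=.15)
env.move_l(st(0,-.06,.27),feed=.25); fingers.gripper_open()
P=pose();im=snap('wrist','final.png')
for x in silhouettes('tin','wrist'):
    ys,xs=np.nonzero(x['mask'])
    w=np.array([onz('wrist',p,.052,P)[:2] for p in zip(xs,ys)],dtype=np.float32)
    r=cv2.minAreaRect(w); print(x['p'],r,in_st(r[0]),im[ys,xs].mean(0).round())
m=((im[:,:,0].astype(int)-im[:,:,1]>45)&(im[:,:,0].astype(int)-im[:,:,1]<160)).astype(np.uint8)
print(sensors.current_time_s())
E
```

```text
0.81 ((0.5316622257232666, -0.14238838851451874), (0.093150794506073, 0.06286120414733887), 87.0723648071289) [ 0.00066642 -0.00375785] [178.  97.  85.]
38.25
```

View pics/final.png

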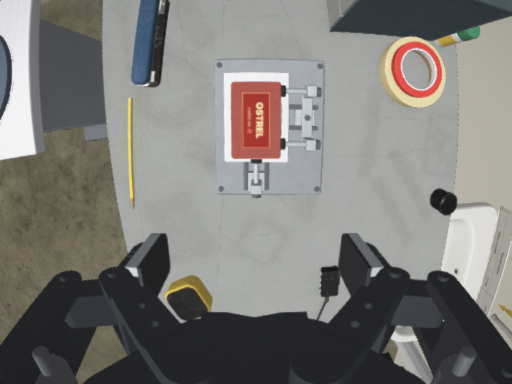

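The tin sits at about (256,120), square on the pan and against both back buttons and the side button. Nothing overhangs, so I'm handing the job in.

```bash
python3 -c "
from h import *
env.close_job(); print(sensors.current_time_s())"
```

```text
the job is handed in; nothing more can be done
the job is handed in; nothing more can be done
```

The tin is on the pan, lid up and seated against both stops, and the job is handed in at about 38 s of the 72 s allowed. I gripped the red tin, carried it clear of the cabinet and set it down with a light touch of about 5 N. I then pushed it with closed fingers, first onto the back stop and then onto the side stop.

- **Pressing:** I held each push for about 0.6 to 0.8 s at 6 to 7.4 N, measured at the wrist. Friction on the pan takes roughly 1 N of that, so the stops saw a little less, still above the 3 N needed and well under 20 N. The first guarded move onto each stop eased off by itself when it triggered, so I pressed again in small steps to hold the force.
- **Final position:** the last wrist picture puts the tin's centre at x +0.7 mm and y -3.8 mm from the pan centre. It is within about 0.2° of square, with no edge overhanging and the robot clear.
- **Bystanders:** the stapler and tape measure look undisturbed in that picture. The cup and bottle are not clearly in view, but the arm did not come near them.
- **Disagreement:** the networks' first estimates of the tin's position differed by about 20 mm between the top and wrist views. I used the outline from the wrist camera, and the grasp confirmed it.

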